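# Zero the travel dial, then hold the self-closing dock panel open at 60 mm

## Task

I am about to screw a stop onto the dock so that its self-closing panel opens just 60 mm: with the panel still shut, turn the dial's bezel until its red zero mark lies under the needle, then take the panel by its dark finger grip and slide it open against its spring until the needle points at the blue 60 mm mark. Keep holding it steadily there and finish like that, without letting go, and leave the dial zeroed and all the other things on the dock and table undisturbed.

Things in the scene. Friction and masses are not known exactly. Their poses are not given: they have to be found in the camera images.
- dock: white painted pine dock, 240 (x) by 440 (y) mm, top 60 mm above the table, fixed. Origin on the table, 120 mm behind its front edge, 200 mm from its right (-y) end; x points to its back, y to its left (the way the panel opens), z up; turned by up to 0.3 rad. The charging bay with the cream phone stand is under the panel
- fin_top (a point): centre of the top of the panel's dark wooden finger grip, an upright fin 60 mm long (dock x), 16 mm thick (dock y), 34 mm tall, in the middle of the panel; its top is 108 mm above the table. It moves with the panel; shut, it is at (-35, -90) mm in the dock's frame. Axes as the dock's
- fin: that same finger grip, fixed to the panel; origin at the centre of its foot, on the panel's top face, 34 mm below point fin_top. Axes as the dock's
- panel (a joint): how far the panel is open, m: 0 shut (over the charging bay), growing along the dock's +y, end stop 0.085. Pale wooden plate 118 (x) by 120 (y) by 12 mm, top face 74 mm above the table, between two rails 18 mm high on the dock's top. A spring shuts it: about 3 N when shut, 6.6 N at 60 mm; friction 0.3 N. Let go, it closes
- bezel_top (a point): centre of the top of the dial's bezel, 104 mm above the table, at (-35, 150) mm in the dock's frame. The bezel is an upright knurled dark drum 56 mm across and 26 mm tall, the white dial face on its top, turning about its vertical axis; free all round to be gripped across its diameter from above. The face turns with it; the needle does not
- housing: grey fixed housing of the dial under the bezel, 50 mm across, 18 mm tall; origin under its centre, on the dock's top. A thin steel rod leads into it from the panel, below the bezel, and drives the needle
- bezel (a joint): angle of the bezel, rad, growing clockwise seen from above; 0 = red zero mark under the shut panel's needle. Starts at 0.45 to 1.4, so must go counter-clockwise; stops at +-1.8; stays where left (friction 0.04 N m). The face has ten marks, 10 mm of panel travel apart, running clockwise: long red for zero, long blue for 60 mm
- needle (a joint): angle of the thin black needle, 2 mm above the dial face, rad, growing clockwise seen from above; 0 with the panel shut (pointing along the dock's +x), 62.83 rad per metre of panel travel (one turn for 100 mm)
- cup: copper coin cup, 56 mm across, 45 mm tall, standing on the back of the dock's top; origin under its centre. Bystander
- tealight: smoked glass tealight holder, 54 mm across, 40 mm tall, standing on the back of the dock's top; origin under its centre. Bystander
- stop: dark wooden stop block 30 by 50 by 18 mm with two brass screws, lying on the back of the dock's top; origin under its centre. Bystander
- fob: green enamel key fob, 40 mm disc 6 mm thick with a brass ring, on the table; origin under the disc's centre. Bystander
- screwdriver: screwdriver 180 mm long lying on the table along its x axis. Bystander
- case: brown spectacle case 150 by 60 by 42 mm on the table; origin under its centre. Bystander
- spray: small pale bottle, 44 mm across and 120 mm tall, upright on the table; origin under its centre. Bystander

How it is judged:
By the outcome, as a careful person would: the job done as asked, in the order asked, and still so for the second after the job is handed in, while the arm keeps its last pose, push and grip.
It also fails if it takes over 42 s, if anything falls off the work surface, if the arm or the gripper's body presses on something with over 40 N, if the wrist force passes 120 N, or if a joint passes its speed limit or range.

## Robot

A 7-joint arm with a two-finger parallel gripper is mounted at the origin on the work surface. World frame = base frame: x ahead of the robot, y to its left, z up, the work surface at z = 0. Lengths are in m, angles in rad, forces in N, time in s.
With the tool pointing down it reaches from about 0.425 to 0.975 m from the base axis. Payload 16.7 kg.
Tool frame: the origin (TCP) lies on the centre line of the jaws, within the pads' length; the fingertips stand finger_overhang ahead of it and the grasp point (between the pads) is the TCP (finger_overhang is the distance from the TCP to the fingertips, in m); z points along the fingers, y is the line along which they close (so a half turn about z gives the same grasp; the last joint's range is limited). The gripper opens to 85 mm and grips with 20 to 120 N. Pads are 22 mm wide; open, the fingers measure 114 mm over their backs; the gripper's body (76 mm by 85 mm) begins 54 mm behind the grasp point. The pads swing forward as they close: fully open they stand 13 mm farther back than shut.
Start: joints at [1.147, 0.426, 0.074, 1.606, -0.034, 1.111, -0.067], TCP at [0.183, -0.65, 0.25] pointing down, gripper open.
Joint ranges: [-2.85, 2.85], [-0.5, 2.14], [-1.23, 1.37], [0.21, 2.46], [-1.02, 4.16], [0.16, 2.05], [-2.73, 2.73]. Speed limits (rad/s): [1.89, 1.89, 2.39, 2.39, 3.01, 3.01, 3.01].

## Interface

Orientations are given as a unit quaternion [w, x, y, z].
In Python, from plant import movep, line_to, set_joints, command_gripper, wait, solve_ik, camera, camera_model, MotionError, sign_off, recognise, read_time_s, read_joint_pos, read_joint_velocities, read_tau, read_tool_pos, read_eef_rot, read_contact_force, read_wrist_torque, read_finger_gap, read_finger_force, finger_overhang gives the robot as it stands. The module is installed in compiled form; this text tells all that it offers. Calls block until the motion is done:
- movep(position, orientation): joint-space move of the TCP to a pose.
- line_to(position, max_speed=0.15, ori=None): straight line of the TCP; ori=None keeps the orientation; max_speed is the mean speed in m/s.
- set_joints(angles): joint-space move.
- command_gripper(opening, force=None): opening from 0.0 (shut) to 1.0 (fully open); force is the grip in N (None keeps the last); returns when the fingers have stopped.
- wait(seconds).
- solve_ik(position, orientation): joint angles nearest the present ones, or None.
- camera(name): name is "side" or "top"; returns (picture, depth): 400x640x3 uint8, red, green, blue; 400x640 float32, m along the optical axis (not along the pixel's ray), 0 where there is no reading.
- camera_model(name): a dict with "intrinsics" (3x3 intrinsics, pixels), "origin" and "attitude" of the camera in the world. Camera axes: x right, y up, looking along -z (the intrinsics and any distortion apply to the point x, -y, -z); pixel columns grow to the right and rows downward; lengths in m; the calibration is good to about 2 mm. A picture is of the moment at which its call begins. camera_model takes no time and is no camera call.
A pose or a line that the arm cannot do raises MotionError and nothing moves.
- sign_off(): hands the job in; it is judged then, once.
Trained networks look in the newest picture that a camera, given by its name, has taken for a name from the list of things; names that differ only in an ending like _2 or _b are one class to them, and where a whole thing is asked for, a point or a joint stands for the part that bears it (a point fixed in the world has none). Each returns a list of dicts, best first, with "p" (0 to 1); they miss things now and then, are a little off and sometimes report something else, mostly with a low value. They report only what shows in the picture. A call takes as long as a camera call.
- recognise(camera, label): "at" ([row, column] in pixels, amid what is visible of it).
Readings, each from a call of its own:
- read_time_s(): time.
- read_joint_pos(): joint angles.
- read_joint_velocities(): joint speeds.
- read_tau(): joint torques, N m.
- read_tool_pos(): TCP position.
- read_eef_rot(): TCP orientation.
- read_contact_force(): force on the tool from outside, world axes, zero at the start.
- read_wrist_torque(): the same for the moment, N m.
- read_finger_gap(): opening from 0.0 (shut) to 1.0 (fully open).
- read_finger_force(): force on a finger pad.
Only numpy, scipy, OpenCV 4.12 (cv2) and the standard library are available. Lean on these libraries where they do the work, as an engineer would, in place of code of your own. Each camera call takes 0.05 s, during which the arm holds its last target. There are 200 camera calls.

## Working session

There is one attempt and no reset: what is moved stays moved. The work goes in short steps, each a Python script; the robot and the scene stay as the last script left them, time stands still between calls to the robot, and variables do not carry over. Pictures are saved under pics/ and viewed, at most 10 in all, crops included, and the job is handed in when it is done.

```bash
mkdir -p pics; cat > h.py <<'E'
import numpy as np, cv2
from plant import *
def pix2w(cam,r,c,depth=None,z=None):
    m=camera_model(cam);K=np.array(m["intrinsics"]);R=np.array(m["attitude"]);o=np.array(m["origin"])
    if R.shape!=(3,3):
        from scipy.spatial.transform import Rotation as Q
        R=Q.from_quat(np.r_[R[1:],R[0]]).as_matrix()
    d=np.linalg.inv(K)@[c,r,1]; d=R@(d*[1,-1,-1])
    t=depth if z is None else (z-o[2])/d[2]
    return o+t*d
def save(img,n): cv2.imwrite("pics/"+n,img[:,:,::-1])
E
python3 - <<'E'
from h import *
print(read_time_s(),finger_overhang,read_eef_rot())
for cam in("top","side"):
    print(camera_model(cam))
    im,d=camera(cam);save(im,cam+"0.png");np.save(cam+"0.npy",d)
    for n in "fin_top bezel_top housing cup tealight stop spray case screwdriver fob dock".split():
        for q in recognise(cam,n)[:2]:
            r,c=q["at"];dd=d[int(r),int(c)]
            print(cam,n,round(q["p"],2),np.round([r,c]),np.round(pix2w(cam,r,c,dd),3))
E
```

```text
0.0 0.019 [-6.08932557e-04  9.90578308e-01  1.36946071e-01 -1.35966716e-04]
{'intrinsics': array([[465.60796655,   0.        , 314.61827293],
       [  0.        , 465.60796655, 204.33195134],
       [  0.        ,   0.        ,   1.        ]]), 'origin': array([ 0.3681238 , -0.01602037,  1.43413986]), 'attitude': array([-0.70143906, -0.04450366,  0.04055179,  0.71018182])}
top fin_top 0.46 [212. 358.] [ 0.506 -0.133  0.11 ]
top fin_top 0.37 [166. 176.] [0.652 0.401 0.079]
top bezel_top 0.74 [202. 318.] [ 0.541 -0.021  0.061]
top bezel_top 0.33 [236. 157.] [0.448 0.464 0.04 ]
top cup 0.59 [175. 317.] [ 0.622 -0.017  0.067]
top tealight 0.63 [167. 373.] [ 0.643 -0.186  0.063]
top stop 0.72 [163. 174.] [0.658 0.404 0.085]
top stop 0.53 [179. 276.] [0.609 0.102 0.077]
top spray 0.67 [164. 177.] [0.657 0.395 0.084]
top case 0.63 [234. 157.] [0.454 0.465 0.043]
top screwdriver 0.7 [210. 356.] [ 0.513 -0.128  0.103]
top fob 0.58 [263. 465.] [ 0.356 -0.465  0.003]
top dock 0.78 [207. 314.] [ 0.527 -0.006  0.056]
{'intrinsics': array([[433.57084427,   0.        , 320.92361957],
       [  0. 
[... 171 characters left out ...]
91574209,  0.37663571, -0.04761591, -0.1315093 ])}
side fin_top 0.15 [176. 325.] [0.591 0.093 0.078]
side bezel_top 0.6 [219. 321.] [ 0.527 -0.083  0.072]
side housing 0.39 [220. 323.] [ 0.532 -0.092  0.074]
side cup 0.63 [195. 342.] [0.621 0.    0.07 ]
side tealight 0.59 [235. 363.] [ 0.633 -0.172  0.062]
side stop 0.42 [173. 328.] [0.606 0.105 0.077]
side spray 0.7 [127. 320.] [0.661 0.396 0.051]
side case 0.76 [134. 264.] [0.447 0.437 0.036]
side case 0.35 [232. 365.] [ 0.639 -0.17   0.069]
side screwdriver 0.87 [340. 375.] [ 0.554 -0.48   0.028]
side fob 0.7 [362. 301.] [ 0.363 -0.47   0.005]
side dock 0.74 [218. 322.] [ 0.53  -0.086  0.078]
side dock 0.19 [186. 292.] [0.48  0.093 0.062]
```

```bash
python3 - <<'E'
import cv2
a=cv2.imread("pics/top0.png")[120:300,220:440]
cv2.imwrite("pics/top0c.png",cv2.resize(a,None,fx=3.5,fy=3.3,interpolation=cv2.INTER_CUBIC))
E
```

```text
(no output)
```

View pics/top0c.png

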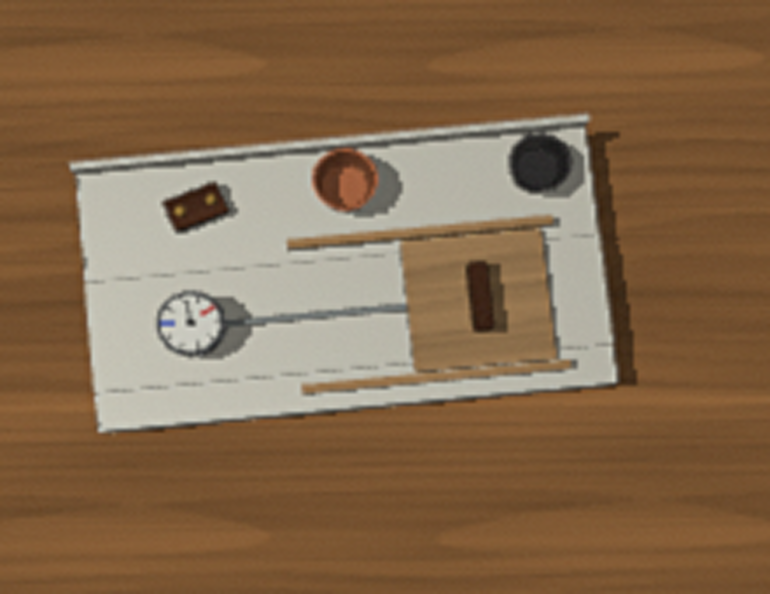

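View pics/side0.png

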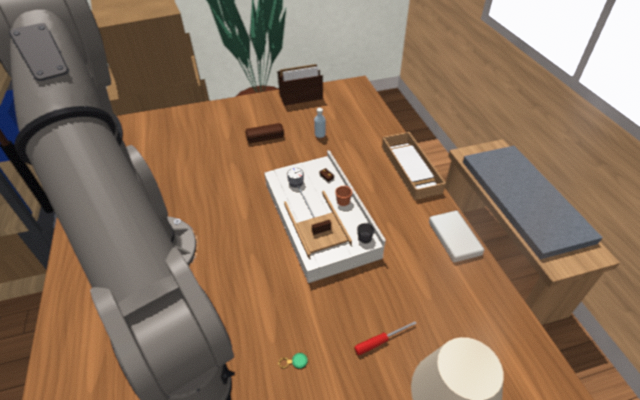

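The top crop shows the dial at about px (row 218, col 275), with the red mark roughly 60° clockwise of the needle. The fin is at about (210, 357) and the panel is shut. In the side view the arm is clear of the dock. Next I measure precisely.

```bash
cat >> h.py <<'E'
def worldmap(cam,d):
    rr,cc=np.mgrid[0:400,0:640]
    m=camera_model(cam);K=m["intrinsics"];o=np.array(m["origin"])
    from scipy.spatial.transform import Rotation as Q
    a=m["attitude"];R=Q.from_quat(np.r_[a[1:],a[0]]).as_matrix()
    p=np.stack([(cc-K[0,2])/K[0,0],-(rr-K[1,2])/K[1,1],-np.ones_like(cc,float)],-1)*d[...,None]
    return p@R.T+o
def rectify(cam,im,c,th,z=0.104,n=240,half=0.036):
    """dial view, dock +x up, dock +y left"""
    m=camera_model(cam);g=(np.arange(n)+.5)/n*2*half-half
    X,Y=np.meshgrid(-g,-g) # X: dock y (left = +), Y: dock x (up = +)
    cx,s=np.cos(th),np.sin(th)
    W=np.stack([c[0]+cx*Y-s*X,c[1]+s*Y+cx*X,np.full_like(X,z)],-1)
    from scipy.spatial.transform import Rotation as Q
    a=m["attitude"];R=Q.from_quat(np.r_[a[1:],a[0]]).as_matrix()
    P=(W-np.array(m["origin"]))@R;K=m["intrinsics"]
    u=K[0,2]+K[0,0]*P[...,0]/-P[...,2];v=K[1,2]-K[1,1]*P[...,1]/-P[...,2]
    return cv2.remap(im,u.astype(np.float32),v.astype(np.float32),cv2.INTER_CUBIC),X,Y
def marks(cam,im,c,th):
    """clockwise angles of red and blue marks and the dark needle"""
    I,X,Y=rectify(cam,im,c,th);f=I.astype(float);r=np.hypot(X,Y);out={}
    for n,w in(("red",f[...,0]-f[...,1:].max(-1)),("blue",f[...,2]-f[...,:2].max(-1))):
        w=np.clip(w-25,0,None)*((r>.008)&(r<.026));out[n]=(np.arctan2(-(w*X).sum(),(w*Y).sum())%(2*np.pi),w.sum())
    return I,out
E
python3 - <<'E'
from h import *
for cam in("top","side"):
    d=np.load(cam+"0.npy");im=cv2.imread(f"pics/{cam}0.png")[:,:,::-1].copy();W=worldmap(cam,d)
    def cl(x,y,z0,z1,r):
        k=(W[...,2]>z0)&(W[...,2]<z1)&(np.hypot(W[...,0]-x,W[...,1]-y)<r);p=W[k]
        return len(p),(p[:,:2].min(0)+p[:,:2].max(0))/2,p.mean(0),np.ptp(p,axis=0)
    f=cl(.506,-.133,.096,.118,.05);b=cl(.495,.105,.096,.115,.045)
    print(cam,"fin",f);print("bez",b)
    v=b[2][:2]-f[2][:2];th=np.arctan2(-v[0],v[1]);print("dist",np.hypot(*v),"th",th)
    I,o=marks(cam,im,b[2][:2],th);print(o);cv2.imwrite(f"pics/r_{cam}.png",I[:,:,::-1])
    print("ref fwd fin z", [round(float(x),3) for x in W[...,2][(W[...,2]>.05)&(W[...,2]<.07)][:3]])
a=[cv2.imread(f"pics/r_{c}.png") for c in("top","side")];cv2.imwrite("pics/r.png",np.hstack(a))
E
```

```text
top fin (119, array([ 0.51382215, -0.12997341]), array([ 0.5130586 , -0.13039838,  0.10761509]), array([0.05869809, 0.01891452, 0.01958303]))
bez (306, array([0.49292633, 0.10882296]), array([0.4919022 , 0.1077551 , 0.10438377]), array([0.05576977, 0.05483653, 0.01872199]))
dist 0.23909134363161033 th 0.08860257961713092
{'red': (np.float64(0.9736206913429741), np.float64(30130.0)), 'blue': (np.float64(4.845272219139886), np.float64(19937.0))}
ref fwd fin z [0.05, 0.051, 0.053]
side fin (136, array([ 0.51268704, -0.13154944]), array([ 0.51232337, -0.13429432,  0.10594758]), array([0.05952072, 0.02317999, 0.01651808]))
bez (189, array([0.49256935, 0.10524953]), array([0.49156045, 0.10293432, 0.10453647]), array([0.05658354, 0.05713066, 0.01445788]))
dist 0.23813552260573884 th 0.08730036413134266
{'red': (np.float64(0.6169263319106407), np.float64(14168.0)), 'blue': (np.float64(4.909265125719205), np.float64(406.0))}
ref fwd fin z [0.069, 0.068, 0.066]
```

View pics/r.png

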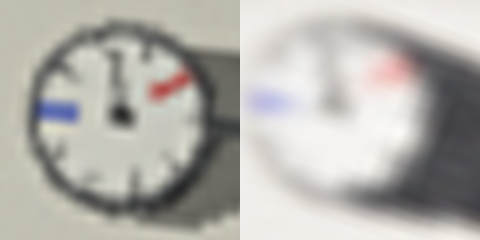

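Top dial crop: the red mark is at (170, 86), the blue at (57, 110), and the needle points up. The distance between fin and dial is 239 mm against the 240 mm given. I'll correct the centre bias by using the chord between the two marks.

```bash
cat >> h.py <<'E'
B=np.array([.4925,.1072]);F=np.array([.5132,-.131]);TH=.088
def bez(im,cam="top"):
    """bezel angle (clockwise +) from the chord red-blue, and the centre it implies (dock x,y offset)"""
    I,X,Y=rectify(cam,im,B,TH);f=I.astype(float);r=np.hypot(X,Y);p=[]
    for w in(f[...,0]-f[...,1:].max(-1),f[...,2]-f[...,:2].max(-1)):
        w=np.clip(w-25,0,None)*(r<.03);p.append(((w*Y).sum()/w.sum()+1j*(-(w*X).sum()/w.sum())))
    s=2*np.pi*.6;u=np.exp(1j*s)-1;k=(p[1]-p[0])/u   # p=c+k*exp(i*angle)
    return I,np.angle(k),abs(k),p[0]-k
def quat(psi):
    return np.array([0,np.cos(psi/2),np.sin(psi/2),0.])
E
python3 - <<'E'
from h import *
im=cv2.imread("pics/top0.png")[:,:,::-1].copy()
_,b,k,c=bez(im);print("b",b,"radius",k,"centre off",c)
print(read_joint_pos())
for n in(-1,0,1):
  for f in (0,-b/2,-b):
    print(n,round(f,2),solve_ik(np.r_[B,.104],quat(TH+f+n*np.pi/2)))
print("fin",[solve_ik(np.r_[F,.1],quat(TH+a)) for a in(0,np.pi)])
E
```

```text
b 1.0308075876166622 radius 0.018031012473516753 centre off (0.0003330791442387373-0.0011632586897799748j)
[ 1.1465035   0.42606418  0.0739218   1.606035   -0.03409192  1.11078658
 -0.06710227]
-1 0 [ 0.48554484  0.54671982 -1.02550087  2.06515959  0.61893757  0.87281115
  2.33255309]
-1 -0.52 [ 0.48554484  0.54671982 -1.02550087  2.06515959  0.61893757  0.87281115
  1.8171493 ]
-1 -1.03 [ 0.48554484  0.54671982 -1.02550087  2.06515959  0.61893757  0.87281115
  1.3017455 ]
0 0 [ 0.18364652  0.40953647 -0.62668362  2.08013993  0.34805947  0.75413667
 -2.14395941]
0 -0.52 [ 0.12575729  0.39496344 -0.55575286  2.08331445  0.30530213  0.74145202
 -2.62131819]
0 -1.03 [-1.12733186  0.56582562  1.02144076  2.15079011 -0.6911507   0.79993191
 -2.17472209]
1 0 [ 0.44260289  0.51767586 -0.96381017  2.06710019  0.57318399  0.8473171
 -0.7697846 ]
1 -0.52 [ 0.43979489  0.51593698 -0.95986431  2.06722954  0.57030838  0.8457998
 -1.282713  ]
1 -1.03 [ 0.33802668  0.46316504 -0.82229404  2.07210893  0.47379802  0.80016869
 -1.71450133]
fin [array([ 0.3305055 ,  0.39475029, -0.24343513,  2.04518864,  0.14151475,
        0.71713931, -1.48462217]), array([ 0.67336144,  0.46329778, -0.66643138,  2.02526667,  0.40213075,
        0.78366442,  1.42643824])]
```

```bash
sed -i 's/^B=.*/B=np.array([.4925,.1077]);F=np.array([.5132,-.131]);TH=.088/' h.py; python3 - <<'E'
from h import *
b=1.031;q=quat(TH+np.pi/2-b)
movep(np.r_[B,.2],q);line_to(np.r_[B,.102],.12)
print(read_time_s(),read_contact_force(),read_tool_pos())
command_gripper(0.0,25);print(read_finger_gap(),read_finger_force(),read_contact_force())
j=np.array(read_joint_pos());print(j)
j[6]+=b;set_joints(j);wait(.2);print(read_joint_pos(),read_contact_force(),read_wrist_torque())
command_gripper(1.0);line_to(np.r_[B,.19],.2)
j=np.array(read_joint_pos())
movep(np.r_[F,.2],quat(TH));wait(.3)
im,d=camera("top");save(im,"top1.png");I,b,k,c=bez(im);print(b,k,c,read_time_s());save(cv2.resize(I,(480,480)),"r1.png")
E
```

```text
5.05 [-0.26524275  0.20528689  0.50006758] [0.49287945 0.10788422 0.10257394]
0.6467799441153295 23.92093151807785 [-5.06102926  1.71081387 13.02098019]
[ 0.28497451  0.44490434 -0.75656292  2.07534312  0.43351783  0.78024833
 -1.68116901]
[ 0.28529442  0.44461691 -0.75619936  2.0748641   0.43395132  0.78005588
 -0.65232099] [ 4.9147735  -2.05309065 -3.83674263] [-0.4266017  -0.81815116  0.05690829]
0.008242290436999467 0.01872739235031073 (0.0009507261191402938+0.0002999005929296188j) 8.95
```

View pics/r1.png

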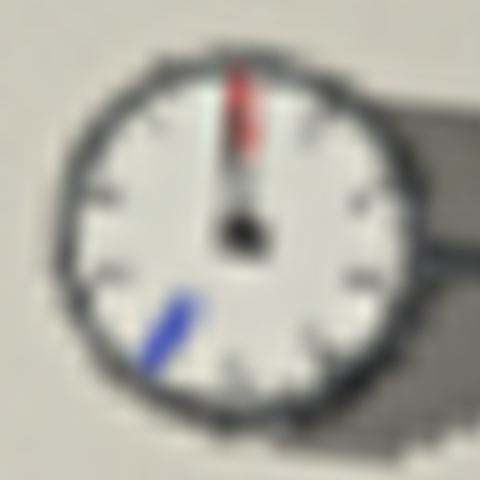

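Red now lies under the needle, with the estimated bezel angle at about 0.01 rad; the blue mark is at lower left. I'll cross-check using the phase of all ten marks, then grip the fin.

```bash
cat >> h.py <<'E'
def phase(im,ref):
    """bezel angle from the ten marks: circular darkness pattern fitted over centre"""
    from scipy.optimize import minimize
    I,X,Y=rectify("top",im,B,TH);g=I.astype(float).min(-1)
    def harm(c):
        x,y=X-c[1],Y-c[0];r=np.hypot(x,y);a=np.arctan2(-x,y);k=(r>.016)&(r<.022)
        return ((255-g[k])*np.exp(10j*(a[k]))).mean()
    s=minimize(lambda c:-abs(harm(c)),[.0005,.0005],method="Nelder-Mead",options=dict(initial_simplex=[[0,0],[.001,0],[0,.001]]))
    p=np.angle(harm(s.x))/10;return p+2*np.pi/10*np.round((ref-p)/(2*np.pi/10)),s.x,-s.fun
E
python3 - <<'E'
from h import *
for n,r in(("top0",1.03),("top1",0)): print(n,phase(cv2.imread(f"pics/{n}.png")[:,:,::-1].copy(),r))
u=np.array([-np.sin(TH),np.cos(TH)])
line_to(np.r_[F-.001*u,.2],.2);line_to(np.r_[F-.001*u,.101],.12)
print(read_contact_force(),read_tool_pos())
command_gripper(0.0,60);wait(.3)
print(read_time_s(),read_finger_gap(),read_finger_force(),read_contact_force(),read_tool_pos(), (np.array(read_tool_pos())[:2]-F)@u)
E
```

```text
top0 (np.float64(1.0407649787182855), array([ 5.6395520e-04, -7.5509337e-05]), np.float64(13.212634938014027))
top1 (np.float64(0.005853694397101053), array([ 3.81744936e-04, -5.18426299e-06]), np.float64(13.771460966188592))
[ 0.43511987 -0.30565229 -0.23319319] [ 0.51372251 -0.13200669  0.10159545]
11.1167 0.1738672043285407 59.08858358860016 [-4.75991046  8.72343789 10.36522356] [ 0.51328236 -0.13068838  0.10139319] 0.0003031781250836964
```

```bash
python3 - <<'E'
from h import *
u=np.array([-np.sin(TH),np.cos(TH)]);p0=np.array(read_tool_pos());np.save("p0.npy",p0)
cmd=np.r_[F-.001*u,.101]
cmd[:2]=p0[:2]+.0595*u;line_to(cmd,.05);wait(.4)
for i in range(3):
    s=(np.array(read_tool_pos())-p0)[:2]@u;print(s,read_contact_force(),read_time_s())
    if abs(s-.06)<2e-4:break
    cmd[:2]+=(.06-s)*u;line_to(cmd,.01);wait(.4)
print(read_finger_gap(),read_finger_force())
im,d=camera("top");save(im,"top2.png");im2,_=camera("side");save(im2,"side2.png")
I=rectify("top",im,B,TH)[0];J=rectify("side",im2,B-[0,.003],TH)[0]
print(phase(im,0),bez(im)[1:])
save(np.hstack([cv2.resize(I,(400,400)),cv2.resize(J,(400,400))]),"r2.png")
W=worldmap("top",d);print("fin/panel depth check",read_time_s())
E
```

```text
0.05838441639600421 [-1.99575774 -5.76126003  7.16136073] 12.8833
0.05998186420681238 [-0.9077744  -6.50439201  6.46225306] 13.5917
0.18029805640443272 58.95237743854523
(np.float64(0.005751255836032356), array([ 3.81744936e-04, -5.18426299e-06]), np.float64(14.004517282795181)) (np.float64(0.020450465591510206), np.float64(0.019268567491760775), np.complex128(-0.0007338738630934816-0.00046921785163503015j))
fin/panel depth check 13.6917
```

View pics/r2.png

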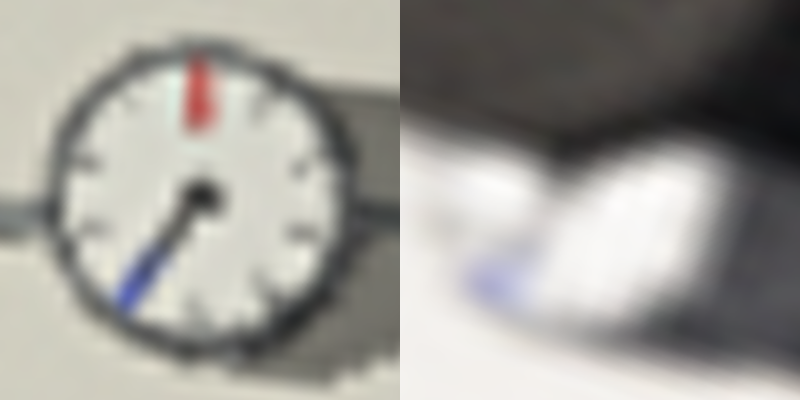

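View pics/side2.png

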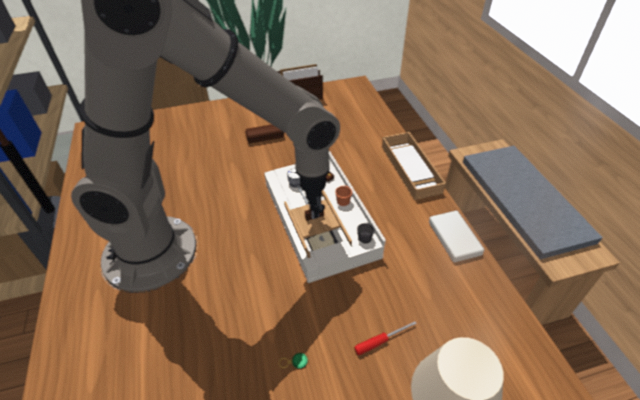

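The needle lies along the blue mark and red is at the top, with the bezel at about 0.01 rad. The panel is held at 60.0 mm, and the 6.5 N load matches the spring. The other objects are in place.

```bash
python3 - <<'E'
from h import *
p0=np.load("p0.npy");print(np.linalg.norm((np.array(read_tool_pos())-p0)[:2]))
print(sign_off())
E
```

```text
0.059962949217184064
the job is handed in; nothing more can be done
None
```

I handed the job in with the dial zeroed to within about 0.01 rad. The arm is holding the panel open at 60.0 mm with the needle on the blue mark. In the pictures nothing else had moved, and the robot clock was about 14 s of the 42 s allowed.

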